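Take the used filter insert out of the oil filter station

TASK

First switch the filter station's pump off by throwing the lever of the knife-type isolator fully over to its other stop. Then turn the filter insert in the sloping plate counter-clockwise by its bar grip, a little under a quarter turn, until the bar lines up with the two ribs on the plate and its bayonet lugs are free, and draw it straight out along its slanted axis. Stand it gently, upright on its foot and without letting it drop, in the shallow drip tray, leaving the isolator off and everything else on the bench where it is.

Things in the scene. Friction and masses are not known exactly. Their poses are not given: they have to be found in the camera images.
- station: Fixed: 120 mm square aluminium plate on a grey box, leaning 30 deg to the front, bayonet port in its middle. Origin: centre of the port mouth in the plate's upper face, 135 mm above the bench. z: out of the plate; x: up the slope; y: level. Two ribs 4 mm high along x, 40 to 57 mm from the origin. Insert is free when its x is along the plate's x within 0.1 rad; a stop ends the turn 0.07 rad beyond.
- filter: Loose insert, 0.3 kg. From foot up along z: steel stem dia 44, 0-55 mm (2 lugs along x, 60 across, at 31-40); black flange dia 72, 55-67; black bar grip 66 long in x, 16 thick in y, 67-108. Origin: centre of foot. Starts in the port, flange on plate, origin 55 below the port mouth, its x 0.95-1.35 rad clockwise (seen from above the plate) of the plate's x; the lugs hold it until turned back.
- isolator: Isolator, fixed to the bench: grey base 110 x 74 x 34 mm with a hinged lever. Origin: centre of its underside. The lever's pivot lies 52 mm above the origin, along y. The lever lies over to -x at the start and swings over the top to +x.
- isolator_lever (a joint): Lever angle in rad: 0 = on (leaning 40 deg to the isolator's -x), 1.4 = off (leaning 40 deg to its +x). Over-centre: past upright (0.7) it falls to the nearer stop by its own weight; about 2 N at the grip.
- lever_grip (a point): Centre of the lever's black round crossbar (24 mm in diameter, 76 mm long along the isolator's y), 92 mm from the pivot.
- tray: Drip tray, fixed: steel, open top, 190 (x) x 170 (y) x 35 mm high, walls 4 mm, floor 4 mm thick. Origin: centre of its underside.
- piston_a: Bystander: piston 82 mm in diameter with its connecting rod standing up, 210 mm high. Origin: centre of underside.
- piston_b: Bystander: a second such piston with rod. Origin: centre of underside.
- spray_can: Bystander: can 64 mm in diameter, 190 mm high. Origin: centre of underside.
- oil_can: Bystander: brass oil can 72 mm in diameter, 130 mm high. Origin: centre of underside.
- pin: Bystander: steel gudgeon pin (tube) standing on end, 26 mm in diameter, 66 mm high. Origin: centre of underside.
- socket: Bystander: dark steel socket standing on end, 38 mm in diameter, 50 mm high. Origin: centre of underside.
- wrench: Bystander: wrench 190 mm long, lying flat. Origin: centre of underside.
Mind the look-alikes: they are no part of the job. What is shaped like the isolator but green is not meant.

How it is judged:
On the way, in this order (a step that is already met when the one before it is completed fails the run):
1. the isolator lever is at its off stop (over 1.25 rad) while the insert is still in the port and locked (its bar over 0.5 rad from the ribs) (value of joint isolator_lever above 1.25 rad and z of filter in the frame of station below -0.048 m and angle between the x axis of filter and the x axis of station, either way round above 0.5 rad), for 0.2 s.
2. the insert has been drawn out of the port, its foot above the plate, with the isolator off (value of joint isolator_lever above 1.25 rad and z of filter in the frame of station above 0 m), for 0.1 s.
At the end, for the whole second after the job is handed in: The isolator lever is off (over 1.25 rad) and the filter insert stands at rest, upright within 0.12 rad, foot on the floor of the drip tray (foot centre within 75 mm in x and 65 mm in y of the tray's centre) (value of joint isolator_lever above 1.25 rad and angle between filter's own z axis and vertical below 0.12 rad and x of filter in the frame of tray between -0.075 and 0.075 m and y of filter in the frame of tray between -0.065 and 0.065 m and z of filter in the frame of tray between 0 and 0.01 m and linear speed of filter below 0.02 m/s and angular speed of filter below 0.1 rad/s); the robot touches nothing.
It fails at once if a bystander is moved by more than 30 mm (distance of any of piston_a, piston_b, spray_can, oil_can, pin, socket, wrench from where it was at the start of the episode above 0.03 m).
It fails at once if the insert is dropped: it moves faster than 0.5 m/s with no finger touching it (linear speed of filter above 0.5 m/s and contact force between the fingers and filter below 0.05 N).
It also fails if it takes over 64 s, if anything falls off the work surface, if the arm or the gripper's body presses on something with over 40 N, if the wrist force passes 120 N, or if a joint passes its speed limit or range.

ROBOT

A 6-joint arm with a two-finger parallel gripper is mounted at the origin on the work surface. World frame = base frame: x ahead of the robot, y to its left, z up, the work surface at z = 0. Lengths are in m, angles in rad, forces in N, time in s.
With the tool pointing down it reaches from about 0.35 to 0.85 m from the base axis. Payload 8.1 kg.
Tool frame: the origin (TCP) lies at the centre of the arm's flange, where the gripper is bolted on; the fingertips stand 173 mm ahead of it and the grasp point (between the pads) lies 155 mm ahead of it (env.tips_ahead is the distance from the TCP to the fingertips, in m); z points along the fingers, y is the line along which they close (so a half turn about z gives the same grasp; the last joint's range is limited). The gripper opens to 85 mm and grips with 20 to 120 N. Pads are 22 mm wide; open, the fingers measure 114 mm over their backs; the gripper's body (76 mm by 85 mm) begins 54 mm behind the grasp point. The pads swing forward as they close: fully open they stand 13 mm farther back than shut.
Start: joints at [-1.341, 0.13, 1.488, -0, 1.523, -0.085], TCP at [0.186, -0.571, 0.405] pointing down, gripper open.
Joint ranges: [-2.96, 2.96], [-0.89, 2.26], [0.02, 2.5], [-1.34, 4.48], [0, 2.73], [-2.66, 2.66]. Speed limits (rad/s): [2.39, 2.39, 2.79, 3.14, 3.14, 3.14].

INTERFACE

Orientations are given as a unit quaternion [x, y, z, w].
In Python, from bench import env, eyes gives the robot as it stands.
- The arm moves only by the tool apply_moves, never from a script. Its argument "targets" is one flat list of numbers, 7 for each row, row after row: the turn, a rotation vector about the world's x, y, z normalised to -1 to 1, where 1 is 0.1 rad, then the shift along the world's x, y, z normalised to -1 to 1, where 1 is 30 mm, then the finger opening in mm, from 0 to 85.4. In form: [rx, ry, rz, tx, ty, tz, fingers, rx, ry, rz, tx, ty, tz, fingers, ...]. A call has 1 to 12 rows; each row shifts and turns the commanded pose from where the row before left it; what a row does not reach is not made up. A row lasts 1/12 s, in which the tool goes at most 41.7 mm and 7.16 degrees, less where a joint would pass 70% of its speed; a pose out of reach is approached as far as the arm can. A call with a number of a shift or a turn outside -1 to 1 is refused whole. A call with a gripper value outside its range is refused whole. The fingers move at their own pace and stop on an object; the grip force is fixed at half the most. Time passes only in rows, so rows that do not move let the fingers close. It gives the time, the measured TCP pose, the force, the opening and the grip force at its end, in the units of the state.
- env.observe(): the state, without advancing time (a new reading comes with each control period).
- eyes.camera(name): name is "scene" or "top" or "wrist"; returns the picture (420x560x3 uint8, blue, green, red); there is no depth.
- eyes.camera_params(name): a dict with "fx", "fy", "cx", "cy" (pixels), "pose" (4x4, takes a point from camera to world coordinates); the wrist camera has in their place "mount" (4x4, takes a point from camera to tool coordinates, whose origin is the TCP and whose axes are the flange's). Camera axes: x right, y down, z forward; pixel columns grow to the right and rows downward; lengths in m; the calibration is good to about 2 mm. The wrist camera is an equidistant fisheye: a pixel r from the principal point sees the ray r / f radians off the axis. A picture is of the moment at which its call begins: read the wrist's pose just before it. camera_params takes no time and is no camera call.
- env.finish_job(): hands the job in; it is judged then, once.
The state is a dict: "t": time; "joint_pos": joint angles; "dq": joint speeds; "effort": joint torques, N m; "tool_pos": TCP position; "eef_rot": TCP orientation; "ft_force": force on the tool from outside, world axes, zero at the start; "ft_torque": the same for the moment, N m; "finger_gap": finger opening in m; "finger_force": force on a finger pad.
Only numpy, scipy, OpenCV 4.12 (cv2) and the standard library are available. Lean on these libraries where they do the work, as an engineer would, in place of code of your own. Each camera call takes 0.05 s, during which the arm holds its last target. There are 200 camera calls.

## Working session

There is one attempt and no reset: what is moved stays moved. The work goes in short steps, Python scripts to look and compute and a tool call to move; the robot and the scene stay as the last step left them, time stands still between calls to the robot, and variables do not carry over. Pictures are saved under pics/ and viewed, at most 13 in all, crops included, and the job is handed in when it is done.

Besides the shell and the picture viewer there is one more tool, called after "Call:" as name(argument=value, ...), one argument or row to a line, values as JSON. apply_moves: Moves the arm, as the interface text tells. Scaled input: -1 to 1 covers 30 mm each way for a shift and 0.1 rad each way for a turn. Its arguments: {"type":"object","properties":{"targets":{"type":"array"}},"required":["targets"]}

```bash
mkdir -p pics; ls; python3 - <<'E'
from bench import env, eyes
import cv2,numpy as np
np.set_printoptions(precision=4,suppress=True)
o=env.observe();print(o)
for n in("scene","top","wrist"):
    cv2.imwrite(f"pics/{n}0.png",eyes.camera(n));print(n,eyes.camera_params(n))
a=cv2.imread("pics/scene0.png");b=cv2.imread("pics/top0.png")
E
```

```text
pics
{'t': 0.0, 'joint_pos': array([-1.3414,  0.1312,  1.4893, -0.    ,  1.523 , -0.0854]), 'dq': array([-0.002 , -0.0006,  0.0001,  0.001 ,  0.    , -0.0002]), 'effort': array([  0.0001, -56.9403, -50.0552,  -0.0002,   0.0147,   0.    ]), 'tool_pos': array([ 0.1857, -0.5703,  0.4036]), 'eef_rot': array([ 0.9876,  0.1568, -0.0001, -0.0009]), 'ft_force': array([ 0.0194, -0.5755, -0.1634]), 'ft_torque': array([-0.0378, -0.0379, -0.0006]), 'finger_force': 0.0, 'finger_gap': 0.08556281936194389}
scene {'fx': 379.0778827262021, 'fy': 379.0778827262021, 'cx': 277.40964590894214, 'cy': 213.67609773298298, 'pose': array([[-0.7372,  0.4829, -0.4726,  1.0154],
       [ 0.6755,  0.5436, -0.4982,  0.5392],
       [ 0.0164, -0.6865, -0.7269,  0.888 ],
       [ 0.    ,  0.    ,  0.    ,  1.    ]])}
top {'fx': 410.59551963223, 'fy': 410.59551963223, 'cx': 282.4246578260553, 'cy': 206.64610181112735, 'pose': array([[-0.0161, -0.9952,  0.097 ,  0.3967],
       [-0.9999,  0.0159, -0.0027, -0.0061],
       [ 0.0012, -0.097 , -0.9953,  1.56  ],
       [ 0.    ,  0.    ,  0.    ,  1.    ]])}
wrist {'fx': 325.19226210127806, 'fy': 325.19226210127806, 'cx': 275.87193895323725, 'cy': 215.03723237696744, 'mount': array([[ 0.0002, -0.9509, -0.3094,  0.0802],
       [ 1.    ,  0.    ,  0.0005,  0.0003],
       [-0.0005, -0.3094,  0.9509,  0.0304],
       [ 0.    ,  0.    ,  0.    ,  1.    ]])}
```

View pics/scene0.png

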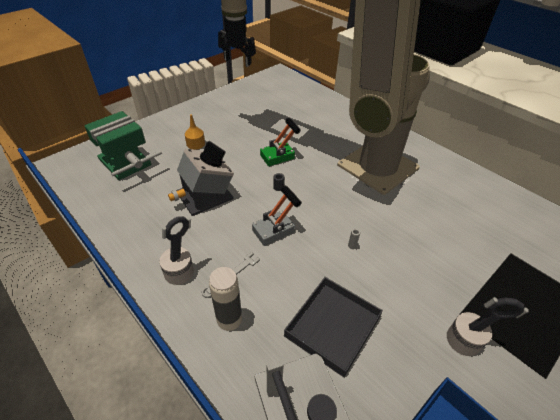

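View pics/top0.png

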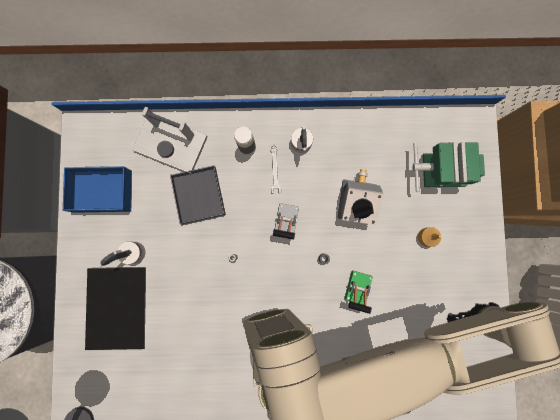

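Candidates in the top view:
- **Isolator:** the grey one is at (287,222). The green look-alike at (360,290) and the green vise at (455,165) are rejected.
- **Insert:** the black disc and bar are on the station at (361,207).
- **Tray:** the dark open tray is at (198,195). The blue bin at (97,189) and the black mat at (115,308) are rejected.

The lever's crossbar at (285,236) leans toward the robot. I'll check these in one crop.

```bash
cat > h.py <<'E'
import numpy as np,cv2
from bench import env,eyes
from scipy.spatial.transform import Rotation as R
np.set_printoptions(precision=4,suppress=True)
def ray(name,u,v,pose=None):
    p=eyes.camera_params(name)
    x,y=(u-p["cx"])/p["fx"],(v-p["cy"])/p["fy"]
    if name=="wrist":
        r=np.hypot(x,y);s=np.sin(r)/r if r>1e-9 else 1
        d=np.array([x*s,y*s,np.cos(r)]);T=pose@p["mount"]
    else: d=np.array([x,y,1.]);d/=np.linalg.norm(d);T=p["pose"]
    return T[:3,3],T[:3,:3]@d
def tcp():
    o=env.observe();T=np.eye(4);T[:3,:3]=R.from_quat(o["eef_rot"]).as_matrix();T[:3,3]=o["tool_pos"];return T
def onz(r,z): c,d=r;return c+d*(z-c[2])/d[2]
def tri(*rs):
    A=sum(np.eye(3)-np.outer(d,d) for c,d in rs);b=sum((np.eye(3)-np.outer(d,d))@c for c,d in rs)
    p=np.linalg.solve(A,b);return p,[np.linalg.norm((np.eye(3)-np.outer(d,d))@(p-c)) for c,d in rs]
def proj(name,P,pose=None):
    p=eyes.camera_params(name);T=p["pose"] if name!="wrist" else pose@p["mount"]
    q=np.linalg.inv(T)@np.append(P,1)
    if name=="wrist":
        r=np.hypot(q[0],q[1]);th=np.arctan2(r,q[2]);return p["cx"]+p["fx"]*th*q[0]/r,p["cy"]+p["fy"]*th*q[1]/r
    return p["cx"]+p["fx"]*q[0]/q[2],p["cy"]+p["fy"]*q[1]/q[2]
E
python3 - <<'E'
from h import *
t=cv2.imread("pics/top0.png");s=cv2.imread("pics/scene0.png")
z=lambda a,k:cv2.resize(a,None,fx=k,fy=k,interpolation=cv2.INTER_CUBIC)
r1=np.hstack([z(t[165:245,265:395],3),z(s[130:250,165:305],2)[:240,:280]])
r2=np.hstack([z(t[155:235,155:285],3),z(s[270:390,275:395],2)])
im=np.zeros((480,680,3),np.uint8);im[:240,:r1.shape[1]]=r1;im[240:,:r2.shape[1]]=r2
cv2.imwrite("pics/c1.png",im)
# dark blobs
for n,a,x0,x1,y0,y1 in(("top",t,268,305,200,245),("top",t,345,380,190,222),("top",t,165,230,160,230),("scene",s,270,310,180,215),("scene",s,195,230,140,170),("scene",s,280,385,275,375)):
    m=(a[y0:y1,x0:x1].max(2)<70).astype(np.uint8)
    cs,_=cv2.findContours(m,0,2)
    for c in cs:
        if cv2.contourArea(c)>25: (u,v),wh,an=cv2.minAreaRect(c);print(n,u+x0,v+y0,wh,an,(cv2.boxPoints(cv2.minAreaRect(c))+[x0,y0]).round(1).tolist())
print([onz(ray("top",*p),0)[:2] for p in((302,150),(323,259),(430,237),(274,170),(244,147),(233,258))])
E
```

```text
top 283.4459447860718 233.82432556152344 (20.87866973876953, 6.740358352661133) 9.462322235107422 [[272.6, 235.4], [273.7, 228.8], [294.3, 232.2], [293.2, 238.9]]
top 361.75 208.24999809265137 (18.657434463500977, 20.23857307434082) 71.56504821777344 [[349.2, 202.6], [368.4, 196.2], [374.3, 213.9], [355.1, 220.3]]
top 196.61538314819336 195.07692337036133 (50.20573043823242, 43.14554977416992) 78.69007110595703 [[170.5, 174.7], [212.8, 166.2], [222.7, 215.5], [180.4, 223.9]]
scene 285.82397270202637 193.04726123809814 (35.16107940673828, 12.028789520263672) 51.009002685546875 [[270.1, 183.2], [279.4, 175.6], [301.6, 202.9], [292.2, 210.5]]
scene 213.50000190734863 155.00000095367432 (25.043960571289062, 21.0190372467041) 26.56505012512207 [[197.6, 158.8], [207.0, 140.0], [229.4, 151.2], [220.0, 170.0]]
scene 333.76922607421875 324.34615325927734 (75.99392700195312, 76.27127838134766) 33.690067291259766 [[281.0, 335.0], [323.3, 271.5], [386.5, 313.7], [344.2, 377.2]]
[array([ 0.7677, -0.0897]), array([ 0.3479, -0.1602]), array([ 0.4241, -0.568 ]), array([0.691 , 0.0198]), array([0.7831, 0.1346]), array([0.3572, 0.1791])]
```

View pics/c1.png

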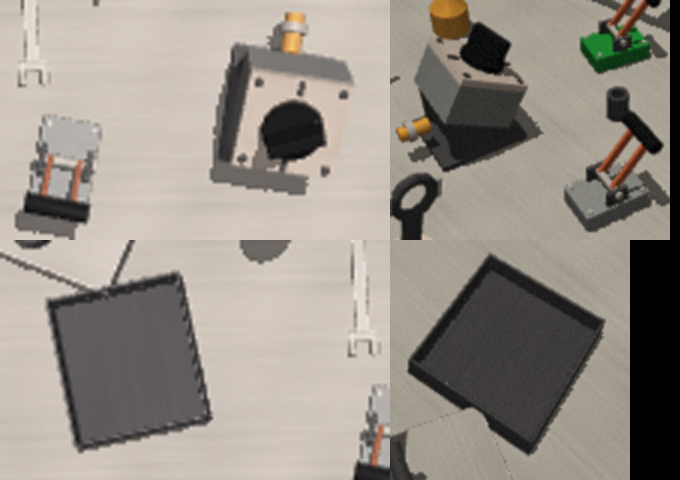

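The crop confirms the grey isolator, with its lever toward the robot, the insert with its black bar in the pink plate, and the dark tray. Now I'll triangulate.

```bash
python3 - <<'E'
from h import *
g=lambda a,b:tri(ray("top",*a),ray("scene",*b))
print("bar L/+y, R/-y",g((273.7,231.5),(301,206)),g((294.5,235.5),(280.5,184.5)))
print("bar c",g((284,233.8),(290.8,195)))
print("insert",g((361.7,208),(213.5,154)))
tr=[onz(ray("top",*p),.035) for p in((170.8,175),(214.5,166),(225.5,215),(181.5,225))];print("tray",tr,np.mean(tr,0))
for q in ((281,335),(323.3,277),(381.5,318),(345,371)): print(onz(ray("scene",*q),.035))
E
```

```text
bar L/+y, R/-y (array([0.446 , 0.0269, 0.1149]), [np.float64(0.006505485002826264), np.float64(0.00650548500282639)]) (array([ 0.4375, -0.0533,  0.1368]), [np.float64(0.004422185917536297), np.float64(0.004422185917536305)])
bar c (array([ 0.4407, -0.0133,  0.1254]), [np.float64(0.0008909018111951082), np.float64(0.0008909018111950087)])
insert (array([ 0.5215, -0.2789,  0.1616]), [np.float64(0.003238306610564342), np.float64(0.0032383066105642583)])
tray [array([0.6715, 0.4073, 0.035 ]), array([0.7033, 0.2431, 0.035 ]), array([0.5175, 0.2022, 0.035 ]), array([0.4828, 0.3657, 0.035 ])] [0.5938 0.3046 0.035 ]
[0.7225 0.2528 0.035 ]
[0.5265 0.2084 0.035 ]
[0.5079 0.3865 0.035 ]
[0.6741 0.4106 0.035 ]
```

Call:
apply_moves(
  targets=[0,0,0,0.2,1,0.2,20,0,0,0,0.2,1,0.2,0,0,0,0,0.2,1,0.2,0,0,0,0,0.2,1,0,0,0,0,0,0.2,1,0,0,0,0,0,0.2,1,0,0,0,0,0,0.2,1,0,0,0,0,0,0.2,1,0,0,0,0,0,0.2,1,0,0,0,0,0,0.2,1,0,0,0,0,0,0.2,1,0,0,0,0,0,0,0,0,0],
)

```text
t: 1.15
tool_pos: [0.2524, -0.2371, 0.4227]
eef_rot: [0.987, 0.158, 0.001, -0.0]
ft_force: [-0.1, 0.0, -0.4]
finger_gap: 0.0
finger_force: 0.0
```

```bash
python3 - <<'E'
from h import *
T=tcp();np.save("w1.npy",T);im=eyes.camera("wrist");cv2.imwrite("pics/w1.png",im)
for P in([.441,-.013,.125],[.5215,-.279,.1616]):print(proj("wrist",P,T))
E
```

```text
(np.float64(109.06282049121097), np.float64(-48.05741724319137))
(np.float64(430.34652404138535), np.float64(-66.65115370876526))
```

View pics/w1.png

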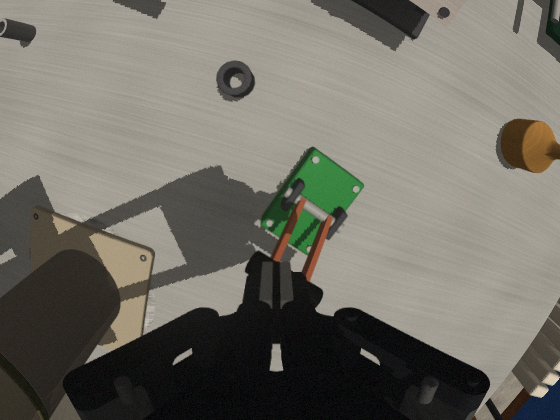

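The wrist view shows the green look-alike under the fingers at (310,200), which I won't touch, and the socket at (235,80). The targets lie farther forward, above the top edge of the picture.

Call:
apply_moves(
  targets=[0,0,0,0.8,0.8,0,0,0,0,0,0.8,0.8,0,0,0,0,0,0.8,0.8,0,0,0,0,0,0.8,0.8,0,0,0,0,0,0.8,0.8,0,0,0,0,0,0,0,0,0],
)

```text
t: 1.7
tool_pos: [0.3745, -0.1176, 0.4223]
eef_rot: [0.987, 0.159, 0.001, -0.001]
ft_force: [0.2, 0.3, -0.0]
finger_gap: 0.0002
finger_force: 0.0
```

```bash
python3 - <<'E'
from h import *
T=tcp();np.save("w2.npy",T);im=eyes.camera("wrist");cv2.imwrite("pics/w2.png",im);print(T[:3,3])
for P in([.441,-.013,.125],[.5215,-.279,.1616]):print(proj("wrist",P,T))
E
```

```text
[ 0.3745 -0.1176  0.4223]
(np.float64(180.9422892611181), np.float64(97.44202678947264))
(np.float64(511.84191884126744), np.float64(121.23421774971285))
```

View pics/w2.png

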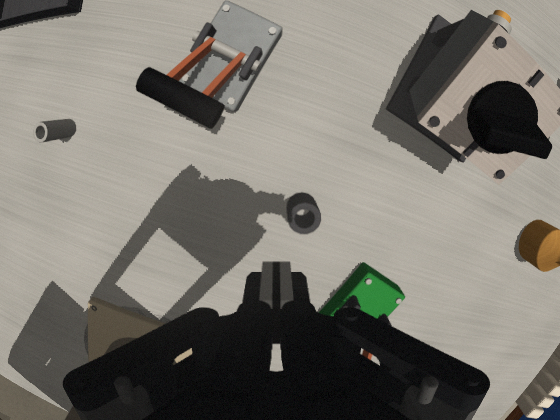

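The crossbar is at (180,97), exactly where triangulation put it. The station is upper right, with its plate sloping down toward the robot. Next I'll go behind the bar with the fingers closed.

Call:
apply_moves(
  targets=[0,0,0,0.13,0.96,0,0,0,0,0,0.13,0.96,0,0,0,0,0,0.13,0.96,0,0,0,0,0,0.13,0.96,0,0,0,0,0,0,0,-0.94,0,0,0,0,0,0,-0.94,0,0,0,0,0,0,-0.94,0,0,0,0,0,0,-0.94,0,0,0,0,0,0,-0.94,0,0,0,0,0,0,0,0],
)

```text
t: 2.58
tool_pos: [0.3848, -0.0062, 0.2759]
eef_rot: [0.988, 0.156, -0.005, -0.001]
ft_force: [-0.4, 0.5, -1.0]
finger_gap: 0.0001
finger_force: 0.0
```

```bash
python3 - <<'E'
from h import *
T=np.load("w2.npy");w=lambda u,v,z:onz(ray("wrist",u,v,T),z)
a,b=w(143,83,.122),w(217,115,.122);print(a,b,np.degrees(np.arctan2(-(a-b)[0],(a-b)[1])))
print([w(u,v,.034)[:2] for u,v in((227,2),(281,30),(237,108))])
E
```

```text
[0.4449 0.0256 0.122 ] [ 0.4349 -0.0465  0.122 ] -7.905673248856726
[array([ 0.5567, -0.001 ]), array([ 0.5414, -0.0682]), array([ 0.4434, -0.0503])]
```

Call:
apply_moves(
  targets=[0,0,0,0.61,-0.1,0.03,0,0,0,0,0.61,-0.1,0.03,0,0,0,0,0.61,-0.1,0.03,0,0,0,0,0.61,-0.1,0.03,0,0,0,0,0.61,-0.1,0.03,0,0,0,0,0.61,-0.1,0.03,0,0,0,0,0.61,-0.1,0.03,0,0,0,0,0.61,-0.1,0.03,0,0,0,0,0,0,0,0,0,0,0,0,0,0,0],
)

```text
t: 3.42
tool_pos: [0.5337, -0.0309, 0.2892]
eef_rot: [0.988, 0.156, -0.002, -0.0]
ft_force: [-6.3, -0.3, 0.4]
finger_gap: -0.0001
finger_force: 2.8
```

Call:
apply_moves(
  targets=[0,0,0,-1,0.1,0,0,0,0,0,-1,0.1,0.2,0,0,0,0,-0.5,0,1,0,0,0,0,-0.5,0,1,0,0,0,0,-0.3,-0.5,1,0,0,0,0,0,-1,1,0,0,0,0,0,-1,1,85,0,0,0,0,-1,0,85,0,0,0,0,-1,0,85,0,0,0,0,0,0,85],
)

```text
t: 4.25
tool_pos: [0.4341, -0.1623, 0.4465]
eef_rot: [0.988, 0.154, 0.001, 0.002]
ft_force: [1.0, 1.3, -0.9]
finger_gap: 0.0481
finger_force: 0.0
```

```bash
python3 - <<'E'
from h import *
T=tcp();np.save("w3.npy",T);im=eyes.camera("wrist");cv2.imwrite("pics/w3.png",im);print(T[:3,3])
t=eyes.camera("top");s=eyes.camera("scene");cv2.imwrite("pics/t3.png",t);cv2.imwrite("pics/s3.png",s)
z=cv2.resize(s[180:250,240:330],None,fx=2,fy=2)
im[:z.shape[0],:z.shape[1]]=z;cv2.imwrite("pics/w3c.png",im)
E
```

```text
[ 0.4341 -0.1623  0.4465]
```

View pics/w3c.png

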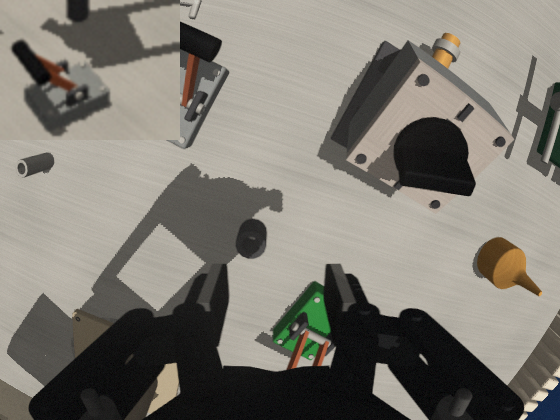

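The inset shows the lever over at its far stop. In the wrist view the plate bolts are near (422,80), (361,159), (435,204) and (500,142), the rib is at (466,112), and the bar runs from about (405,180) to (475,185).

```bash
python3 - <<'E'
from h import *
T2,T3=np.load("w2.npy"),np.load("w3.npy")
i2,i3=cv2.imread("pics/w2.png",0),cv2.imread("pics/w3.png",0)
def ref(im,u,v,r=7):
    m=im[v-r:v+r+1,u-r:u+r+1].astype(float);w=np.clip(110-m,0,None);y,x=np.mgrid[-r:r+1,-r:r+1]
    return u+(w*x).sum()/w.sum(),v+(w*y).sum()/w.sum()
B={}
for n,a,b in(("BL",(501,42),(422,80)),("FL",(434,121),(361,159)),("FR",(499,174),(435,204))):
    a,b=ref(i2,*a),ref(i3,*b);print(n,a,b,tri(ray("wrist",*a,T2),ray("wrist",*b,T3)))
br=ref(i3,500,142)
for h in(.045,.05):
    f=.135-h/2;k=.135+h/2
    q={n:onz(ray("wrist",*ref(i3,*p),T3),z) for n,p,z in(("BL",(422,80),k),("FL",(361,159),f),("FR",(435,204),f),("BR",(500,142),k))}
    print(h,q,np.mean(list(q.values()),0))
    for a,b in(("FL","BL"),("FR","BR"),("BR","BL"),("FR","FL")):
        d=q[b]-q[a];print(a,b,np.linalg.norm(d),np.degrees(np.arctan2(d[1],d[0])))
E
```

```text
BL (np.float64(499.56616961789376), np.float64(41.96675986331159)) (np.float64(422.2896155228171), np.float64(79.76859504132231)) (array([ 0.5799, -0.2438,  0.1608]), [np.float64(0.00017316690591832), np.float64(0.00017316690591826162)])
FL (np.float64(433.61774128954744), np.float64(121.06467761313576)) (np.float64(360.4195492662474), np.float64(158.41666666666666)) (array([ 0.4963, -0.2297,  0.1124]), [np.float64(0.0001352960924132727), np.float64(0.00013529609241332832)])
FR (np.float64(499.2187966185977), np.float64(173.773247140726)) (np.float64(434.675988700565), np.float64(203.72401129943503)) (array([ 0.4801, -0.3266,  0.1117]), [np.float64(0.00019099350597547254), np.float64(0.0001909935059754739)])
0.045 {'BL': array([ 0.5809, -0.245 ,  0.1575]), 'FL': array([ 0.4964, -0.2296,  0.1125]), 'FR': array([ 0.4803, -0.3259,  0.1125]), 'BR': array([ 0.5644, -0.343 ,  0.1575])} [ 0.5305 -0.2859  0.135 ]
FL BL 0.09701639376219764 -10.362023349463763
FR BR 0.09684880845851256 -11.439161189893651
BR BL 0.09930121113424438 80.40894154304044
FR FL 0.09769221893410283 80.54151151278826
0.05 {'BL': array([ 0.5802, -0.244 ,  0.16  ]), 'FL': array([ 0.4963, -0.2303,  0.11  ]), 'FR': array([ 0.4801, -0.3275,  0.11  ]), 'BR': array([ 0.5639, -0.341 ,  0.16  ])} [ 0.5301 -0.2857  0.135 ]
FL BL 0.09869392939606142 -9.248482294264145
FR BR 0.09849843348367757 -9.143060437255555
BR BL 0.09834145272058874 80.40894154304048
FR FL 0.09849650313763698 80.54151151278826
```

```bash
cat >> h.py <<'E'
psi=np.radians(-9.3);cp,sp=np.cos(psi),np.sin(psi);c3,s3=np.cos(np.pi/6),.5
xs=np.array([c3*cp,c3*sp,s3]);zs=np.array([-s3*cp,-s3*sp,c3]);ys=np.cross(zs,xs);port=np.array([.5302,-.2858,.135])
def grasp(ang,h):  # tool y at angle ang from xs in the plate, TCP h above the port
    y=np.cos(ang)*xs+np.sin(ang)*ys;z=-zs
    return np.c_[np.cross(y,z),y,z],port+h*zs
def delta(Rt,pt):
    T=tcp();w=R.from_matrix(Rt@T[:3,:3].T).as_rotvec();d=pt-T[:3,3]
    print("turn/0.1",w/.1,"shift/0.03",d/.03,"q",env.observe()["joint_pos"])
E
python3 -c "
from h import *
delta(*grasp(.42,.27));print(zs,xs,ys)"
```

```text
turn/0.1 [-4.5877 -3.4863 14.781 ] shift/0.03 [-1.2491 -3.5295 -2.5335] q [-0.46   -0.2634  1.7921  0.0002  1.6126  0.7981]
[-0.4934  0.0808  0.866 ] [ 0.8546 -0.14    0.5   ] [ 0.1616  0.9869 -0.    ]
```

Call:
apply_moves(
  targets=[-0.287,-0.218,0.924,-0.078,-0.22,-0.158,85,-0.287,-0.218,0.924,-0.078,-0.22,-0.158,85,-0.287,-0.218,0.924,-0.078,-0.22,-0.158,85,-0.287,-0.218,0.924,-0.078,-0.22,-0.158,85,-0.287,-0.218,0.924,-0.078,-0.22,-0.158,85,-0.287,-0.218,0.924,-0.078,-0.22,-0.158,85,-0.287,-0.218,0.924,-0.078,-0.22,-0.158,85,-0.287,-0.218,0.924,-0.078,-0.22,-0.158,85],
)

```text
t: 5.07
tool_pos: [0.4161, -0.2093, 0.4061]
eef_rot: [0.853, 0.503, 0.067, 0.124]
ft_force: [-0.3, 0.9, 0.0]
finger_gap: 0.085
finger_force: 0.0
```

Call:
apply_moves(
  targets=[-0.287,-0.218,0.924,-0.078,-0.22,-0.158,85,-0.287,-0.218,0.924,-0.078,-0.22,-0.158,85,-0.287,-0.218,0.924,-0.078,-0.22,-0.158,85,-0.287,-0.218,0.924,-0.078,-0.22,-0.158,85,-0.287,-0.218,0.924,-0.078,-0.22,-0.158,85,-0.287,-0.218,0.924,-0.078,-0.22,-0.158,85,-0.287,-0.218,0.924,-0.078,-0.22,-0.158,85,-0.287,-0.218,0.924,-0.078,-0.22,-0.158,85,0,0,0,0,0,0,85,0,0,0,0,0,0,85],
)

```text
t: 5.9
tool_pos: [0.3972, -0.2625, 0.3679]
eef_rot: [0.59, 0.765, 0.123, 0.227]
ft_force: [-0.4, 1.3, 0.8]
finger_gap: 0.0849
finger_force: 0.0
```

```bash
python3 - <<'E'
from h import *
T=tcp();np.save("w4.npy",T);im=eyes.camera("wrist");cv2.imwrite("pics/w4.png",im)
delta(*grasp(.42,.27))
for h in (0,.053):print(proj("wrist",port+h*zs,T),proj("wrist",port+h*zs+.05*xs,T))
E
```

```text
turn/0.1 [-0.0024 -0.006   0.0158] shift/0.03 [-0.0151 -0.0537  0.0179] q [-0.8147 -0.4382  2.1121  0.3533  1.0652 -1.1799]
(np.float64(274.6564356640629), np.float64(218.88849338261448)) (np.float64(331.65381985539045), np.float64(242.9248769610619))
(np.float64(274.1703673310948), np.float64(246.20452279374473)) (np.float64(344.1013388906059), np.float64(274.2294258427489))
```

View pics/w4.png

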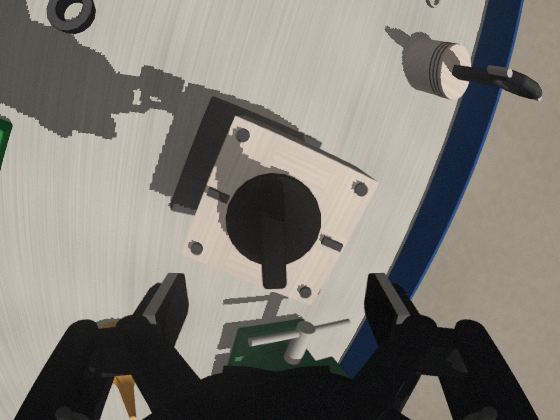

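The picture shows the flange disc at (273,219), on the predicted port axis, and the bar running from it down to (275,288). The ribs are at (217,193) and (332,243). I'll measure the bar angle.

```bash
python3 - <<'E'
from h import *
T=np.load("w4.npy");g=cv2.imread("pics/w4.png",0)
def pl(u,v,h):
    c,d=ray("wrist",u,v,T);p=c+d*((port+h*zs-c)@zs)/(d@zs)-port;return p@xs,p@ys
for v in(270,278,284):
    r=g[v,245:305].astype(int);k=np.where(r<75)[0]+245;k=k[(k>250)&(k<300)];print(v,k.min(),k.max(),[np.round(pl(u,v,.053),4) for u in(k.min(),k.max()+1,(k.min()+k.max()+1)/2)])
for e in((275,289),):x,y=pl(*e,.053);print("end",x,y,"angle",np.arctan2(y,x),np.hypot(x,y))
# flange disc
m=(g[150:272,215:335]<75).astype(np.uint8);c=max(cv2.findContours(m,0,2)[0],key=cv2.contourArea)
print(np.array(cv2.minEnclosingCircle(c[c[:,0,1]<110])[0])+[215,150])
print("bar grad:",g[215,225:325:3],g[235,225:325:3])
for n,u,v in(("rib",217,193),("rib",332,243)):print(n,pl(u,v,.004))
for n,u,v in(("BL",361,188),("FL",243,135),("FR",196,248),("BR",305,292)):print(n,pl(u,v,0))
E
```

```text
270 262 285 [array([-0.0004, -0.0184]), array([ 0.0137, -0.0122]), array([ 0.0067, -0.0153])]
278 263 285 [array([ 0.0025, -0.0236]), array([ 0.0161, -0.0175]), array([ 0.0093, -0.0205])]
284 263 285 [array([ 0.0043, -0.0278]), array([ 0.018 , -0.0216]), array([ 0.0112, -0.0247])]
end 0.013015977239235643 -0.028035489219170283 angle -1.1361407806144688 0.030909615320325705
[272.9184 219.8265]
bar grad: [101  31  25  29  31  30  27  25  27  25  26  23  28  34  31  26  25  28
  29  26  33  36  34  38  40  37  37  40  41  41  40  40 191 194] [193 142  32  31  35  33  30  31  33  29  24  27  31  35  32  35  36  37
  31  34  33  35  34  34  35  38  36  39  36  38  41 134 113 102]
rib (np.float64(-0.048348170085115036), np.float64(0.002303273867371194))
rib (np.float64(0.04891911322802192), np.float64(0.001296162646598442))
BL (np.float64(0.05042505834126629), np.float64(0.049849508169550916))
FL (np.float64(-0.047281994956988746), np.float64(0.04952513826125445))
FR (np.float64(-0.048465785849434305), np.float64(-0.04919589818605822))
BR (np.float64(0.05040015268208664), np.float64(-0.049714777205315815))
```

Call:
apply_moves(
  targets=[-0.1,0.02,0.17,0.26,-0.054,-0.458,85,0,0,0,0.26,-0.054,-0.458,85,0,0,0,0.26,-0.054,-0.458,85,0,0,0,0.26,-0.054,-0.458,85,0,0,0,0.26,-0.054,-0.458,85,0,0,0,0,0,0,85,0,0,0,0,0,0,60],
)

```text
t: 6.53
tool_pos: [0.4367, -0.27, 0.299]
eef_rot: [0.581, 0.772, 0.12, 0.228]
ft_force: [-0.2, -0.2, -0.2]
finger_gap: 0.0748
finger_force: 0.0
```

```bash
python3 -c "
from h import *
delta(*grasp(.44,.19))"
```

```text
turn/0.1 [-0.0037 -0.0192 -0.0155] shift/0.03 [-0.0073 -0.015   0.0188] q [-0.7597 -0.2509  2.0989  0.3715  0.8852 -1.2162]
```

Call:
apply_moves(
  targets=[0,0,0,0,0,0,30,0,0,0,0,0,0,0,0,0,0,0,0,0,0,0,0,0,0,0,0,0,0,0,0,0,0,0,0,0,0,0,0,0,0,0,0,0,0,0,0,0,0],
)

```text
t: 7.12
tool_pos: [0.4363, -0.2712, 0.3001]
eef_rot: [0.581, 0.772, 0.12, 0.23]
ft_force: [-7.0, 2.3, 5.7]
finger_gap: 0.0158
finger_force: 59.2
```

Call:
apply_moves(
  targets=[-0.465,0.076,0.816,0,0,0,0,-0.465,0.076,0.816,0,0,0,0,-0.465,0.076,0.816,0,0,0,0,-0.465,0.076,0.816,0,0,0,0,-0.465,0.076,0.816,0,0,0,0,-0.465,0.076,0.816,0,0,0,0,0,0,0,0,0,0,0],
)

```text
t: 7.7
tool_pos: [0.4364, -0.2712, 0.3002]
eef_rot: [0.34, 0.904, 0.05, 0.255]
ft_force: [-5.8, 1.3, 5.2]
finger_gap: 0.0154
finger_force: 59.2
```

```bash
python3 -c "
from h import *
delta(*grasp(np.pi/2,.19));cv2.imwrite('pics/w5.png',eyes.camera('wrist'))"
```

```text
turn/0.1 [-2.737   0.4659  4.8275] shift/0.03 [ 0.0031  0.0264 -0.021 ] q [-0.7623 -0.2526  2.0986  0.3731  0.884  -1.7914]
```

Call:
apply_moves(
  targets=[-0.457,0.078,0.805,0,0,0,0,-0.457,0.078,0.805,0,0,0,0,-0.457,0.078,0.805,0,0,0,0,-0.457,0.078,0.805,0,0,0,0,-0.457,0.078,0.805,0,0,0,0,-0.457,0.078,0.805,0,0,0,0,0,0,0,0,0,0,0],
)

```text
t: 8.33
tool_pos: [0.4364, -0.2712, 0.3002]
eef_rot: [0.078, 0.963, -0.021, 0.258]
ft_force: [-3.2, 1.4, 3.8]
finger_gap: 0.0154
finger_force: 59.1
```

```bash
python3 - <<'E'
from h import *
delta(*grasp(np.pi/2,.19));T=tcp();np.save("w6.npy",T);im=eyes.camera('wrist');cv2.imwrite('pics/w6.png',im);print(env.observe()["ft_torque"])
print(proj("wrist",port+.048*xs,T),proj("wrist",port-.048*xs,T))
E
```

```text
turn/0.1 [ 0.0088 -0.0038  0.0016] shift/0.03 [ 0.0029  0.0259 -0.0217] q [-0.762  -0.2519  2.0978  0.3719  0.8857 -2.3476]
[0.0208 0.4504 0.0337]
(np.float64(277.03080981314395), np.float64(330.15727008286547)) (np.float64(277.48081724494585), np.float64(172.79960352315905))
```

View pics/w6.png

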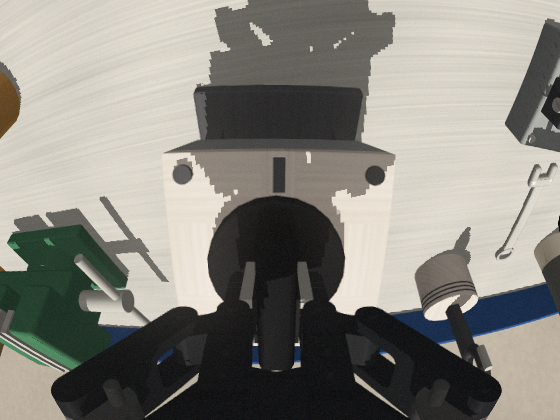

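The bar now lines up with the rib at (278,174). I'll draw it out along the axis.

Call:
apply_moves(
  targets=[0,0,0,-0.082,0.013,0.144,0,0,0,0,-0.164,0.027,0.289,0,0,0,0,-0.247,0.04,0.433,0,0,0,0,-0.247,0.04,0.433,0,0,0,0,0,0,0,0],
)

```text
t: 8.8
tool_pos: [0.4139, -0.2677, 0.341]
eef_rot: [0.081, 0.962, -0.021, 0.259]
ft_force: [-0.2, -0.4, -1.3]
finger_gap: 0.0154
finger_force: 59.3
```

Call:
apply_moves(
  targets=[0,0,0,-0.247,0.04,0.433,0,0,0,0,-0.247,0.04,0.433,0,0,0,0,-0.247,0.04,0.433,0,0,0,0,-0.247,0.04,0.433,0,0,0,0,0,0,0.4,0,0,0,0,0,0,0.6,0,0,0,0,0,0,0.6,0,0,0,0,0,0,0,0],
)

```text
t: 9.47
tool_pos: [0.3852, -0.2631, 0.4421]
eef_rot: [0.081, 0.962, -0.022, 0.26]
ft_force: [0.6, 0.1, -2.2]
finger_gap: 0.0153
finger_force: 59.5
```

```bash
python3 - <<'E'
from h import *
T=tcp();print(T,env.observe()["joint_pos"])
s=eyes.camera("scene");cv2.imwrite("pics/s7.png",s)
a=np.array([(.6715+.7033+.5175+.4828)/4,.3046]);print(a)
# vertical tool whose y axis stays level
y=T[:3,1]*[1,1,0];y/=np.linalg.norm(y);z=np.array([0,0,-1.])
delta(np.c_[np.cross(y,z),y,z],np.array([.594,.305,.40]))
E
```

```text
[[-0.8521  0.1671  0.4959  0.3852]
 [ 0.1442  0.9859 -0.0845 -0.2631]
 [-0.5031 -0.0005 -0.8642  0.4421]
 [ 0.      0.      0.      1.    ]] [-0.8396 -0.5035  2.0244  0.3405  1.2128 -2.2965]
[0.5938 0.3046]
turn/0.1 [ 0.8711  5.1787 -0.0015] shift/0.03 [ 6.9654 18.9323 -1.3302] q [-0.8396 -0.5027  2.0274  0.3404  1.2114 -2.2974]
```

View pics/s7.png

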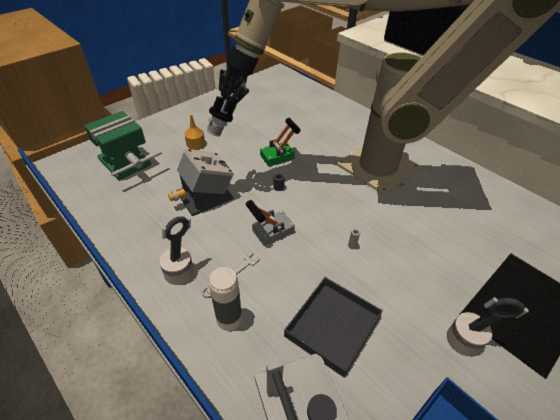

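The insert is out and held at (217,125), and the lever is off at (262,212). Now I'll carry it to the tray while tipping it upright.

Call:
apply_moves(
  targets=[0.036,0.216,0,0.29,0.4,0,0,0.036,0.216,0,0.29,0.8,0,0,0.036,0.216,0,0.29,0.8,0,0,0.036,0.216,0,0.29,0.8,0,0,0.036,0.216,0,0.29,0.8,0,0,0.036,0.216,0,0.29,0.8,0,0,0.036,0.216,0,0.29,0.8,0,0,0.036,0.216,0,0.29,0.8,0,0,0.036,0.216,0,0.29,0.8,0,0,0.036,0.216,0,0.29,0.8,0,0,0.036,0.216,0,0.29,0.8,0,0,0.036,0.216,0,0.29,0.8,0,0],
)

```text
t: 10.52
tool_pos: [0.489, 0.015, 0.4358]
eef_rot: [0.083, 0.988, -0.01, 0.127]
ft_force: [0.2, 0.1, -2.6]
finger_gap: 0.0152
finger_force: 59.4
```

Call:
apply_moves(
  targets=[0.036,0.216,0,0.29,0.8,0,0,0.036,0.216,0,0.29,0.8,0,0,0.036,0.216,0,0.29,0.8,0,0,0.036,0.216,0,0.29,0.8,0,0,0.036,0.216,0,0.29,0.8,0,0,0.036,0.216,0,0.29,0.8,0,0,0.036,0.216,0,0.29,0.8,0,0,0.036,0.216,0,0.29,0.8,0,0,0.036,0.216,0,0.29,0.8,0,0,0.036,0.216,0,0.29,0.8,0,0,0.036,0.216,0,0.29,0.8,0,0,0.036,0.216,0,0.29,0.4,0,0],
)

```text
t: 11.52
tool_pos: [0.5932, 0.2925, 0.4349]
eef_rot: [0.083, 0.997, 0.001, -0.004]
ft_force: [1.0, 0.1, -2.4]
finger_gap: 0.0153
finger_force: 59.5
```

```bash
python3 - <<'E'
from h import *
T=tcp();y=T[:3,1]*[1,1,0];y/=np.linalg.norm(y);z=np.array([0,0,-1.])
delta(np.c_[np.cross(y,z),y,z],np.array([.597,.306,.253]));print(env.observe()["finger_gap"],env.observe()["ft_force"])
im=eyes.camera("wrist");T=tcp();np.save("w8.npy",T);s=eyes.camera("scene");t=eyes.camera("top")
cv2.imwrite("pics/w8r.png",im);cv2.imwrite("pics/s8.png",s)
o=np.zeros((420,800,3),np.uint8);o[:,:560]=im;o[:180,560:]=cv2.resize(s[200:380,235:395],(240,270))[:180];o[200:400,560:]=t[100:300,130:370];cv2.imwrite("pics/w8.png",o)
E
```

```text
turn/0.1 [-0.0185 -0.0724 -0.    ] shift/0.03 [ 0.128   0.4517 -6.0636] q [ 0.3793  0.2898  1.2519  0.0044  1.6059 -1.0254]
0.015269887112655237 [ 0.9632  0.0963 -2.4448]
```

View pics/w8.png

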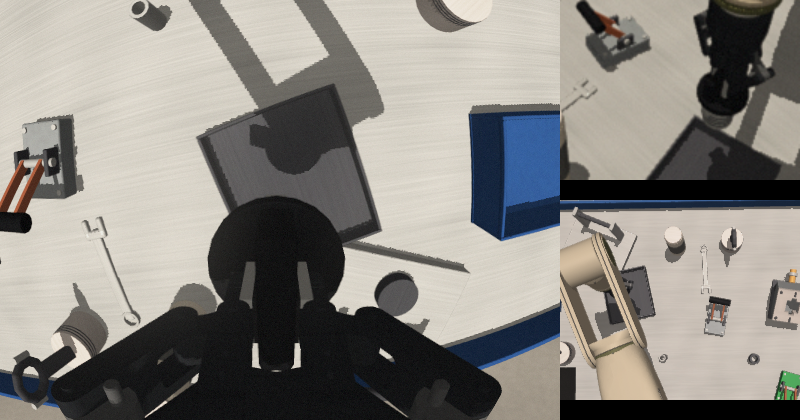

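```bash
python3 - <<'E'
from h import *
T=np.load("w8.npy");q=[onz(ray("wrist",u,v,T),.035) for u,v in((198,136),(335,85),(381,230))];print(q,(q[0]+q[2])/2)
a,b=q[0]-q[1],q[2]-q[1];print(np.linalg.norm(a),np.linalg.norm(b))
E
```

```text
[array([0.5226, 0.2148, 0.035 ]), array([0.491 , 0.3781, 0.035 ]), array([0.6722, 0.4141, 0.035 ])] [0.5974 0.3144 0.035 ]
0.16631826937928443 0.18473673429413717
```

The insert hangs upright over the tray, whose centre I measured at (0.597, 0.312). I'll lower it to just above the floor.

Call:
apply_moves(
  targets=[-0.02,-0.07,0,0.13,0.62,0,0,0,0,0,0,0,-0.5,0,0,0,0,0,0,-0.8,0,0,0,0,0,0,-0.8,0,0,0,0,0,0,-0.8,0,0,0,0,0,0,-0.8,0,0,0,0,0,0,-0.8,0,0,0,0,0,0,-0.6,0,0,0,0,0,0,-0.4,0,0,0,0,0,0,0,0,0,0,0,0,0,0,0],
)

```text
t: 12.58
tool_pos: [0.5969, 0.3075, 0.2725]
eef_rot: [0.084, 0.996, -0.0, 0.001]
ft_force: [0.8, -0.8, -1.8]
finger_gap: 0.0155
finger_force: 59.9
```

```bash
python3 - <<'E'
from h import *
T=tcp();print(T,env.observe()["ft_force"])
E
```

```text
[[-0.9858  0.1679  0.0027  0.5969]
 [ 0.1679  0.9858 -0.001   0.3075]
 [-0.0028 -0.0006 -1.      0.2725]
 [ 0.      0.      0.      1.    ]] [ 0.8106 -0.7514 -1.7925]
```

Call:
apply_moves(
  targets=[0,0,0,0,0,-0.167,0,0,0,0,0,0,-0.167,0,0,0,0,0,0,-0.167,0,0,0,0,0,0,-0.167,0,0,0,0,0,0,0,0],
)

```text
t: 13.0
tool_pos: [0.5968, 0.3079, 0.2518]
eef_rot: [0.084, 0.996, -0.0, 0.001]
ft_force: [-0.1, -0.7, -2.7]
finger_gap: 0.0154
finger_force: 60.0
```

Call:
apply_moves(
  targets=[0,0,0,0,0,-0.06,0,0,0,0,0,0,0,0],
)

```text
t: 13.17
tool_pos: [0.5972, 0.3081, 0.2511]
eef_rot: [0.084, 0.996, -0.0, 0.002]
ft_force: [0.9, -0.7, -3.0]
finger_gap: 0.0151
finger_force: 60.0
```

Call:
apply_moves(
  targets=[0,0,0,0,0,-0.04,0,0,0,0,0,0,0,0],
)

```text
t: 13.33
tool_pos: [0.5973, 0.3081, 0.2502]
eef_rot: [0.084, 0.996, 0.0, 0.002]
ft_force: [-0.4, 0.3, -2.5]
finger_gap: 0.0151
finger_force: 60.0
```

No contact yet, so I'll go on in 1 mm steps.

Call:
apply_moves(
  targets=[0,0,0,0,0,-0.03,0,0,0,0,0,0,0,0],
)

```text
t: 13.5
tool_pos: [0.5974, 0.3081, 0.2497]
eef_rot: [0.084, 0.996, 0.0, 0.002]
ft_force: [0.4, 0.1, -0.6]
finger_gap: 0.0155
finger_force: 60.3
```

Call:
apply_moves(
  targets=[0,0,0,0,0,-0.03,0,0,0,0,0,0,0,0],
)

```text
t: 13.67
tool_pos: [0.5976, 0.3081, 0.2497]
eef_rot: [0.084, 0.996, 0.0, 0.003]
ft_force: [-2.4, -1.3, 3.9]
finger_gap: 0.0157
finger_force: 61.2
```

Call:
apply_moves(
  targets=[0,0,0,0,0,-0.03,0,0,0,0,0,0,0,0],
)

```text
t: 13.83
tool_pos: [0.5977, 0.3081, 0.2496]
eef_rot: [0.084, 0.996, 0.0, 0.003]
ft_force: [-2.4, -2.8, 9.6]
finger_gap: 0.0152
finger_force: 62.0
```

The foot is on the floor. Release.

Call:
apply_moves(
  targets=[0,0,0,0,0,0,18,0,0,0,0,0,0,22,0,0,0,0,0,0,35,0,0,0,0,0,0,60,0,0,0,0,0,0,60,0,0,0,0,0,0,60],
)

```text
t: 14.33
tool_pos: [0.5972, 0.3081, 0.2473]
eef_rot: [0.084, 0.996, -0.0, 0.002]
ft_force: [-0.7, -0.4, -0.7]
finger_gap: 0.0601
finger_force: 0.0
```

Call:
apply_moves(
  targets=[0,0,0,0,0,0.2,60,0,0,0,0,0,0.4,60,0,0,0,0,0,0.8,60,0,0,0,0,0,0.8,60,0,0,0,0,0,0.8,60,0,0,0,0,0,0.8,60,0,0,0,-1,-0.4,0.4,60,0,0,0,-1,-0.4,0,60,0,0,0,-1,-0.4,0,60,0,0,0,-1,-0.4,0,60,0,0,0,0,0,0,60,0,0,0,0,0,0,60],
)

```text
t: 15.33
tool_pos: [0.4759, 0.2597, 0.3746]
eef_rot: [0.084, 0.996, 0.0, 0.003]
ft_force: [0.4, -0.5, 0.1]
finger_gap: 0.0598
finger_force: 0.0
```

```bash
python3 - <<'E'
from h import *
print(env.observe()["ft_force"])
im=eyes.camera("wrist");s=eyes.camera("scene")
o=np.zeros((420,800,3),np.uint8);o[:,:300]=cv2.resize(im,(300,225))[:,:].repeat(1,0)[:225].copy() if 0 else 0
o[:225,:300]=cv2.resize(im,(300,225));o[:,300:]=cv2.resize(s[120:380,180:490],(500,420));cv2.imwrite("pics/f.png",o)
E
```

```text
[ 0.3754 -0.4509  0.1074]
```

View pics/f.png

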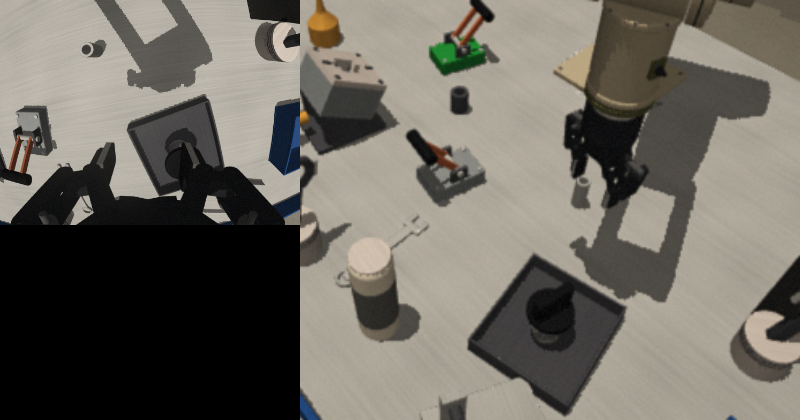

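The insert stands upright in the middle of the tray at (550,312). The lever is off at (425,148) and the bystanders look undisturbed.

```bash
python3 -c "
from bench import env
print(env.finish_job())"
```

```text
the job is handed in; nothing more can be done
None
```

I handed the job in at about 15 s of the 64 s allowed, and the hand-in gave no verdict: the last picture shows the isolator lever off, the filter insert standing upright near the middle of the drip tray, the gripper clear of it, and the bystanders in view undisturbed.

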